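# Load the stake-hole drilling jig and index it to the third hole

## Robot

A 6-joint arm with a two-finger parallel gripper is mounted at the origin on the work surface. World frame = base frame: x ahead of the robot, y to its left, z up, the work surface at z = 0. Lengths are in m, angles in rad, forces in N, time in s.
With the tool pointing down it reaches from about 0.3 to 0.875 m from the base axis. Payload 6.4 kg.
Tool frame: the origin (TCP) lies on the centre line of the jaws, within the pads' length; the fingertips stand 25 mm ahead of it and the grasp point (between the pads) lies 6 mm ahead of it; z points along the fingers, y is the line along which they close (so a half turn about z gives the same grasp; the last joint's range is limited). The gripper opens to 85 mm and grips with 20 to 120 N. Pads are 22 mm wide; open, the fingers measure 114 mm over their backs; the gripper's body (76 mm by 85 mm) begins 54 mm behind the grasp point. The pads swing forward as they close: fully open they stand 13 mm farther back than shut.
Start: joints at [-1.395, 0.181, 1.607, -0, 1.354, -0.206], TCP at [0.214, -0.534, 0.236] pointing down, gripper open.
Joint ranges: [-2.99, 2.99], [-0.89, 2.07], [0.3, 2.58], [-1.14, 4.28], [0, 2.63], [-3.12, 3.12]. Speed limits (rad/s): [2.57, 2.57, 3.01, 3.14, 3.14, 3.14].

## Interface

Orientations are given as a unit quaternion [w, x, y, z].
In Python, from bench import get_obs, camera, hand_in, spot_in gives the robot as it stands.
- The arm moves only by the shell command python3 -m jog 'ROWS'. ROWS is JSON, one flat list of numbers, 7 for each row, row after row: the shift along the tool's x, y, z in m, then the turn, a rotation vector about the tool's x, y, z in rad, then the closure, from 0 (fully open) to 1 (shut). A call has 1 to 20 rows; each row is the pose to reach, as a shift and turn from the pose commanded when the call began, along the tool's axes at that moment; what a row does not reach only later rows make up. A row lasts 1/8 s, in which the tool goes at most 62.5 mm and 10.7 degrees, less where a joint would pass 70% of its speed; a pose out of reach is approached as far as the arm can. A call with a gripper value outside its range is refused whole. The fingers move at their own pace and stop on an object; the grip force is fixed at half the most. Time passes only in rows, so rows that repeat a pose let the fingers close. It gives the time, the measured TCP pose, the force, the opening and the grip force at its end, in the units of the state.
- get_obs(): the state, without advancing time (a new reading comes with each control period).
- camera(name): name is "side" or "top"; returns a dict with "frame" (420x560x3 uint8, red, green, blue), "mtx" (3x3 intrinsics, pixels), "extrinsics" (4x4, takes a point from camera to world coordinates). Camera axes: x right, y up, looking along -z (the intrinsics and any distortion apply to the point x, -y, -z); pixel columns grow to the right and rows downward; lengths in m; the calibration is good to about 2 mm. A picture is of the moment at which its call begins. There is no depth.
- hand_in(): hands the job in; it is judged then, once.
Trained networks look in a picture, given as the dict that the camera call returned (one of the last four; its "shot" number tells which), for a name from the list of things; names that differ only in an ending like _2 or _b are one class to them, and where a whole thing is asked for, a point or a joint stands for the part that bears it (a point fixed in the world has none). Each returns a list of dicts, best first, with "confidence" (0 to 1); they miss things now and then, are a little off and sometimes report something else, mostly with a low value. They report only what shows in the picture. A call takes as long as a camera call. They do not tell look-alikes from the thing itself.
- spot_in(picture, name): "xyz" ([x, y, z] in m, in world coordinates, good to about 4 mm: the middle of the surface that is visible of it).
The state is a dict: "time_s": time; "q": joint angles; "dq": joint speeds; "joint_efforts": joint torques, N m; "eef_pos": TCP position; "eef_rot": TCP orientation; "wrist_force": force on the tool from outside, world axes, zero at the start; "torque": the same for the moment, N m; "opening": opening from 0.0 (shut) to 1.0 (fully open); "grasp_force": force on a finger pad.
Only numpy, scipy, OpenCV 4.12 (cv2) and the standard library are available. Lean on these libraries where they do the work, as an engineer would, in place of code of your own. Each camera call takes 0.05 s, during which the arm holds its last target. There are 200 camera calls.

## Task

A board blank lies in the sliding tray. With the jig's drill-bush arm still in its parked position, slide the loaded tray fully home into the slotted drilling jig; then turn the jig's index knob clockwise, counting the clicks, to its third stop without overrunning it. Finish holding: keep the knob gripped and still at the third stop, ready for the drill.

Things in the scene. Friction and masses are not known exactly. Their poses are not given: they have to be found in the camera images.
- jig: Bench jig for drilling a ring of stake holes, fixed to the bench: two dark steel slotted rails along its x, an aluminium bridge over them, on it a steel dividing plate with a bar knob. Origin on the bench on the knob's vertical axis, z up. The tray enters at the open -x end and slides along +x on the bench itself. Overall 206 mm wide; rails 18 mm high, from x = -85 to +90 mm
- jig_seat (a point): Point on the jig's axis, 4 mm above the bench, where tray_seat lies when the tray is fully home against the back stop (a cross bar 75 mm farther along +x). Axes as the jig's. Bridge overhead: 32 mm wide in x, from 60 to 74 mm above the bench; behind it at x = 43 to 89 mm the ball-detent housing, 24 mm wide, 90 mm high
- jig_mouth (a point): Middle of the slot's open end, 85 mm before jig_seat on the jig's -x side, 4 mm above the bench; axes as the jig's. Slot 170 mm wide between the rail walls, 12 mm clear height under the rail lips, whose edges are 152 mm apart; flared guides reach 33 mm farther out, to about 195 mm wide
- tray_seat (a point): Point in the plywood tray, 4 mm above its underside, below the middle of the blank. Tray: 8 mm thick, 166 mm wide (y), from 135 mm behind this point (-x, handle end) to 75 mm ahead (+x, leading end); x is the way it goes in. Loose on the bench; about 0.5 kg with the blank. Battens 8 mm high round the blank
- tray_handle (a point): Grasp point of the tray's handle, 36 mm above the bench: an upright board across the tray's rear end, 14 mm thick (x), 80 mm wide (y), top 56 mm above the bench, centred 125 mm behind tray_seat; axes as the tray's. About 45 mm of free tray floor (8 mm high) between it and the batten ahead
- blank_mid (a point): Centre of the square wooden blank, 130 x 130 x 18 mm, lying loose between the tray's battens (1.5 mm play); two drilled holes and a ring of punch marks on top. Its top is 26 mm above the bench; the bush arm passes 5 mm above that
- knob_bar: Black bar of the index knob, 52 mm long (its own x), 14 mm thick (y), 30 mm high, from 95 to 125 mm above the bench; it turns with the dividing plate below it (84 mm across, 78 to 85 mm above the bench) on a hub 26 mm across. Body origin on the turning axis at bench height; its -x points along the bush arm
- knob_grip (a point): Middle of the knob bar, on the turning axis, 110 mm above the bench: where to grip it; axes as the knob bar's (x along the bar)
- index (a joint): Angle of the index knob with dividing plate and bush arm, rad. 0 = parked at its end stop (arm towards the open end of the jig, bar along the jig's x); grows clockwise seen from above. 18 notches 20 degrees (0.349 rad) apart; a spring-loaded ball clicks into each: first stop 0.349, second 0.698, third 1.047. It stays in a notch when left (play 0.02); about 0.13 N m turns it on to the next
- bush (a point): Top of the drill bush, a dark steel sleeve 18 mm across at the end of the arm under the bridge, 54 mm from the turning axis, 52 mm above the bench; over the third hole place when the knob is at the third stop
- drill: Red and black cordless drill lying on its side, about 230 x 200 mm, a bystander; leave it alone
- former: Round drilled wooden board, 130 mm across, 22 mm thick, a bystander; leave it alone
- mallet: Wooden mallet, 270 mm long, a bystander; leave it alone
- tin: Steel tin, 76 mm across, 100 mm high, holding willow pegs, a bystander; leave it alone
There are look-alikes about, which are no part of the job. What is shaped like the part that bears blank_mid but blue or pink is not meant.

How it is judged:
By the outcome, as a careful person would: the job done as asked, in the order asked, and still so for the second after the job is handed in, while the arm keeps its last pose, push and grip.
It also fails if it takes over 51 s, if anything falls off the work surface, if the arm or the gripper's body presses on something with over 40 N, if the wrist force passes 120 N, or if a joint passes its speed limit or range.

## Working session

There is one attempt and no reset: what is moved stays moved. The work goes in short steps, Python scripts to look and compute and a shell command to move; the robot and the scene stay as the last step left them, time stands still between calls to the robot, and variables do not carry over. Pictures are saved under pics/ and viewed, at most 11 in all, crops included, and the job is handed in when it is done.

```bash
mkdir -p pics; ls
python3 - <<'E'
from bench import *
import cv2,numpy as np
o=get_obs();print({k:np.round(v,3).tolist() for k,v in o.items()})
for c in("top","side"):
    p=camera(c);cv2.imwrite(f"pics/{c}0.png",p["frame"][:,:,::-1])
    K=p["mtx"];E=np.array(p["extrinsics"]);Ei=np.linalg.inv(E)
    for n in("tray_seat","tray_handle","blank_mid","knob_bar","knob_grip","jig","jig_seat","jig_mouth","bush"):
        try:
          for d in spot_in(p,n)[:3]:
            x=Ei@np.r_[d["xyz"],1];u=np.array(K)@[x[0],-x[1],-x[2]];print(c,n,round(d["confidence"],2),np.round(d["xyz"],3),np.round(u[:2]/u[2]))
        except Exception as e: print(n,e)
    print([k for k in p], np.round(E,3).tolist(),np.round(K,1).tolist())
E
```

```text
pics
{'time_s': 0.0, 'q': [-1.395, 0.182, 1.608, 0.0, 1.354, -0.206], 'dq': [0.002, 0.0, -0.0, -0.0, 0.001, 0.0], 'joint_efforts': [-0.0, -44.487, -35.134, -0.0, 0.009, 0.0], 'eef_pos': [0.214, -0.533, 0.235], 'eef_rot': [-0.001, 0.982, 0.19, 0.0], 'wrist_force': [0.108, 0.571, 0.817], 'torque': [0.03, -0.009, -0.046], 'grasp_force': 0.0, 'opening': 0.998}
top tray_seat 0.68 [0.514 0.265 0.008] [219. 221.]
top tray_handle 0.87 [0.518 0.264 0.012] [219. 220.]
top blank_mid 0.91 [0.277 0.526 0.018] [142. 288.]
top blank_mid 0.76 [0.278 0.279 0.017] [213. 289.]
top blank_mid 0.67 [0.75  0.286 0.019] [214. 155.]
top knob_bar 0.55 [ 0.491 -0.22   0.121] [362. 227.]
top knob_grip 0.51 [ 0.495 -0.217  0.125] [362. 225.]
top jig 0.97 [ 0.488 -0.223  0.045] [359. 229.]
top jig_seat 0.56 [ 0.494 -0.223  0.042] [359. 227.]
top jig_mouth 0.74 [ 0.492 -0.224  0.041] [359. 228.]
top bush 0.85 [ 0.494 -0.214  0.085] [358. 226.]
['frame', 'mtx', 'extrinsics', 'shot'] [[0.008, 0.996, -0.094, 0.398], [-1.0, 0.008, 0.004, 0.062], [0.005, 0.094, 0.996, 1.574], [0.0, 0.0, 0.0, 1.0]] [[443.3, 0.0, 278.3],
[... 287 characters left out ...]
] [259. 267.]
side knob_bar 0.54 [ 0.487 -0.209  0.121] [312. 152.]
side knob_grip 0.43 [ 0.491 -0.21   0.124] [311. 150.]
side knob_grip 0.28 [0.505 0.187 0.025] [258. 265.]
side jig 0.7 [ 0.484 -0.208  0.064] [312. 165.]
side jig_seat 0.67 [ 0.49  -0.208  0.065] [310. 165.]
side jig_seat 0.33 [ 0.487 -0.21   0.122] [312. 151.]
side jig_mouth 0.96 [ 0.488 -0.209  0.064] [310. 165.]
side bush 0.65 [ 0.489 -0.204  0.088] [310. 160.]
side bush 0.4 [ 0.488 -0.204  0.062] [310. 166.]
['frame', 'mtx', 'extrinsics', 'shot'] [[-0.929, 0.295, -0.224, 0.215], [-0.371, -0.715, 0.593, 0.855], [0.015, 0.634, 0.774, 1.137], [0.0, 0.0, 0.0, 1.0]] [[472.7, 0.0, 271.6], [0.0, 472.7, 214.8], [0.0, 0.0, 1.0]]
```

View pics/top0.png

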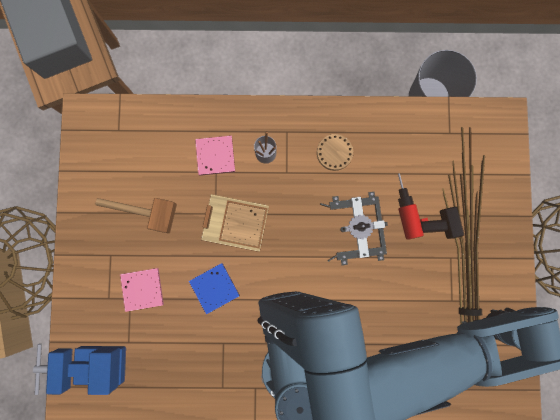

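View pics/side0.png

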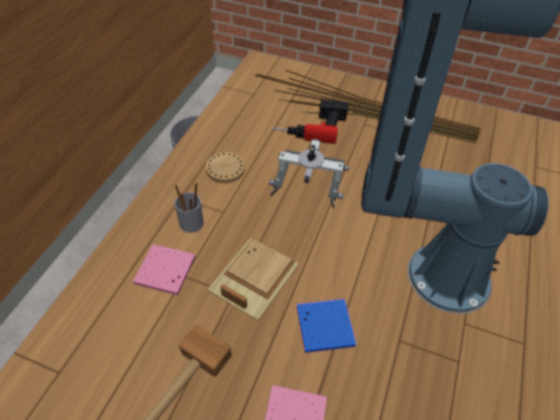

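The wooden tray with the wooden blank is at top (235,222), with its handle at (207,217). The jig is at (361,227), its open end facing left, which is world +y. Possible mix-ups for the blank are pink (215,155), pink (141,290), blue (214,288) and the round former (335,152). I choose the plain wooden one at (243,222), inside the tray, and will check it in a crop.

Run:
```python
import cv2
a=cv2.imread("pics/top0.png")[180:275,195:395]
cv2.imwrite("pics/c1.png",cv2.resize(a,None,fx=4,fy=4,interpolation=cv2.INTER_CUBIC))
```

```text
(no output)
```

View pics/c1.png

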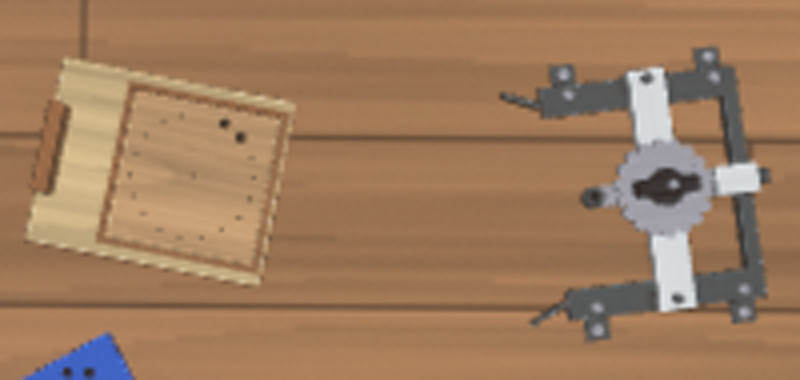

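The crop confirms the choice: a plain wooden blank with a ring of punch marks in the tray, handle at crop (49,147). Jig knob is at (665,187), bush at (592,197), mouth on the left. Next I fit both poses from these pixels.

```bash
cat > h.py <<'E'
from bench import *
import numpy as np,cv2
from scipy.optimize import least_squares
from scipy.spatial.transform import Rotation as R
def proj(p,X):
    E=np.linalg.inv(np.array(p["extrinsics"]));x=np.c_[X,np.ones(len(X))]@E.T
    u=np.c_[x[:,0],-x[:,1],-x[:,2]]@np.array(p["mtx"]).T
    return u[:,:2]/u[:,2:]
def body(s,L):
    L=np.array(L,float);c,n=np.cos(s[2]),np.sin(s[2])
    return np.c_[s[0]+c*L[:,0]-n*L[:,1],s[1]+n*L[:,0]+c*L[:,1],L[:,2]]
def fit(p,L,uv,s0):
    f=lambda s:(proj(p,body(s,L))-uv).ravel()
    r=least_squares(f,s0,loss="soft_l1",f_scale=.7,x_scale=[.01,.01,.1]);return r.x,r.fun.reshape(-1,2)
def tool():
    o=get_obs();q=o["eef_rot"];return np.array(o["eef_pos"]),R.from_quat([q[1],q[2],q[3],q[0]])
def rel(target,xdir):  # world TCP target & tool-x yaw -> shift, rotvec, tool down
    p,r=tool();c,s=np.cos(xdir),np.sin(xdir)
    T=R.from_matrix(np.array([[c,s,0],[s,-c,0],[0,0,-1]]))
    return np.round(r.inv().apply(np.array(target)-p),4),np.round((r.inv()*T).as_rotvec(),4)
E
python3 - <<'E'
from h import *
p=camera("top")
cv=lambda a:(np.array(a,float)+.5)/4-.5+[195,180]
T=[[-.135,.083,.008],[-.135,-.083,.008],[.075,-.083,.008],[.075,.083,.008],[-.125,.04,.056],[-.125,-.04,.056]]
s,r=fit(p,T,cv([[65,60],[27,240],[258,285],[295,103],[57,103],[40,192]]),[.5,.24,-1.7])
print("tray",s,np.degrees(s[2]),r.round(1).tolist())
J=[[0,0,.125],[-.054,0,.052],[-.085,.076,.018],[-.085,-.076,.018],[.09,.076+.02,.018],[0,.042,.085],[0,-.042,.085]]
j,r=fit(p,J[:4],cv([[665,187],[592,197],[543,117],[568,290]]),[.49,-.22,-1.5])
print("jig",j,np.degrees(j[2]),r.round(1).tolist())
for d in(0,1):
  for n,a in(("handle",body(s,[[-.125,0,.042]])[0]),):
    print(rel(a,s[2]+d*np.pi),a)
print(body(j,[[-.125,0,.042]]))
E
```

```text
tray [ 0.50329819  0.17913334 -1.75243503] -100.40713091653373 [[-0.2, -0.5], [-0.2, 0.4], [0.5, 0.4], [0.3, -0.1], [0.1, -0.4], [-0.4, 0.2]]
jig [ 0.49274019 -0.22006636 -1.45193517] -83.18975749398403 [[1.7, -0.5], [0.2, 0.1], [-0.3, 0.3], [-1.3, 0.0]]
(array([ 0.6006, -0.6594,  0.1937]), array([-0.    ,  0.    ,  2.1342])) [0.52587839 0.30207697 0.042     ]
(array([ 0.6006, -0.6594,  0.1937]), array([-0.    , -0.    , -1.0073])) [0.52587839 0.30207697 0.042     ]
[[ 0.4779175  -0.09594832  0.042     ]]
```

```bash
python3 -m jog '[0.6,-0.659,0,0,0,0.565,0.5, 0.6,-0.659,0,0,0,0.565,0.5, 0.6,-0.659,0,0,0,0.565,0.5, 0.6,-0.659,0,0,0,0.565,0.5, 0.6,-0.659,0,0,0,0.565,0.5, 0.6,-0.659,0,0,0,0.565,0.5, 0.6,-0.659,0,0,0,0.565,0.5, 0.6,-0.659,0,0,0,0.565,0.5, 0.6,-0.659,0,0,0,0.565,0.5, 0.6,-0.659,0,0,0,0.565,0.5, 0.6,-0.659,0,0,0,0.565,0.5, 0.6,-0.659,0,0,0,0.565,0.5, 0.6,-0.659,0,0,0,0.565,0.5, 0.6,-0.659,0,0,0,0.565,0.5, 0.6,-0.659,0,0,0,0.565,0.5, 0.6,-0.659,0,0,0,0.565,0.5, 0.6,-0.659,0.05,0,0,0.565,0.5, 0.6,-0.659,0.08,0,0,0.565,0.5]'
python3 - <<'E'
from h import *
a=np.array([.5259,.3021,.042]);print(rel(a,-1.7524+np.pi/2),get_obs()["opening"])
p=camera("top");q=camera("side")
f=np.hstack([cv2.resize(p["frame"][160:280,170:290],(400,400)),cv2.resize(q["frame"][200:320,190:310],(400,400))])
cv2.imwrite("pics/c2.png",f[:,:,::-1])
s=np.array([.5033,.1791,-1.7524])
print(proj(q,body(s,[[-.125,.04,.056],[-.125,-.04,.056],[-.135,-.083,.008]])))
E
```

```text
time_s: 3.3
eef_pos: [0.5244, 0.2993, 0.154]
eef_rot: [0.001, 0.996, -0.092, -0.001]
wrist_force: [0.6, 0.4, -0.1]
opening: 0.502
grasp_force: 0.0
(array([ 0.0011, -0.0032,  0.112 ]), array([ 0.0015,  0.0016, -0.0032])) 0.5024270410878585
[[221.17016621 283.46521369]
 [246.30653316 297.94068882]
 [258.25637148 317.73605108]]
```

View pics/c2.png

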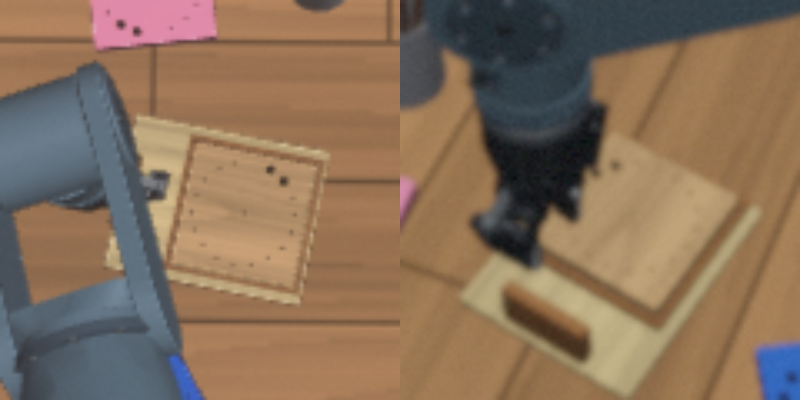

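The view shows the gripper above the rear of the tray, with the handle where the fit puts it (side crop about (545,315)). I descend and grip.

```bash
python3 -m jog '[0.001,-0.003,0.05,0,0,-0.003,0.5, 0.001,-0.003,0.085,0,0,-0.003,0.5, 0.001,-0.003,0.112,0,0,-0.003,0.5, 0.001,-0.003,0.112,0,0,-0.003,0.7, 0.001,-0.003,0.112,0,0,-0.003,1, 0.001,-0.003,0.112,0,0,-0.003,1, 0.001,-0.003,0.112,0,0,-0.003,1, 0.001,-0.003,0.112,0,0,-0.003,1]'
python3 - <<'E'
from h import *
print(tool()[0],tool()[1].as_matrix()[:2,0],get_obs()["opening"],get_obs()["wrist_force"])
p=camera("top")
a=p["frame"][190:270,320:400]
cv2.imwrite("pics/j1.png",cv2.resize(a,(600,600),interpolation=cv2.INTER_CUBIC)[:,:,::-1])
E
```

```text
time_s: 4.4
eef_pos: [0.5282, 0.3042, 0.0457]
eef_rot: [-0.0, 0.996, -0.09, 0.001]
wrist_force: [-1.6, -3.7, 6.5]
opening: 0.142
grasp_force: 64.5
[0.52816797 0.30423789 0.04569584] [ 0.98380838 -0.1792089 ] 0.14158225735813706 [-1.59955548 -3.65128606  6.53452113]
```

View pics/j1.png

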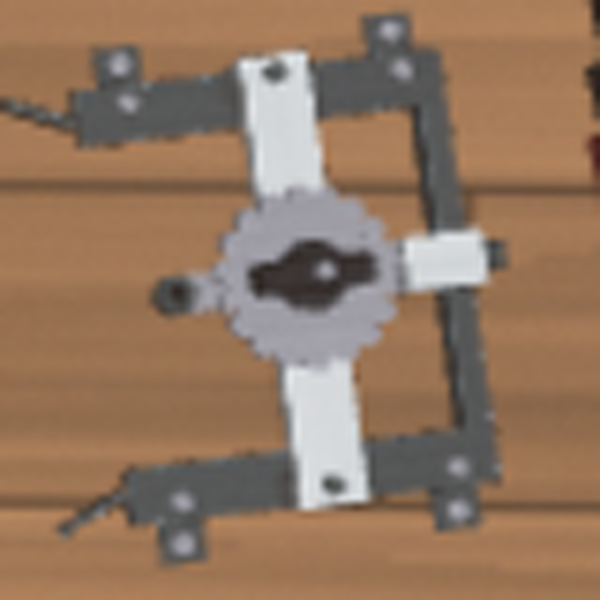

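Run:
```python
from h import *
p=camera("top")
cv=lambda a:(np.array(a,float)+.5)/7.5-.5+[320,190]
uv=cv([[248,281],[377,263],[308,275],[176,295],[80,145],[125,472],[415,110],[463,430],[275,62],[333,500]])
def L(w): return [[-.026,0,.125],[.026,0,.125],[0,0,.085],[-.054,0,.052],[-.085,.076,.018],[-.085,-.076,.018],[.075,.076,.018],[.075,-.076,.018],[0,w,.074],[0,-w,.074]]
f=lambda s:(proj(p,body(s[:3],L(s[3])))-uv).ravel()
r=least_squares(f,[.49,-.22,-1.45,.09],loss="soft_l1",f_scale=.5,x_scale=[.01,.01,.1,.01])
print(r.x,np.degrees(r.x[2]),r.fun.reshape(-1,2).round(1).tolist())
j=r.x[:3]
# per camera check of the knob by side net
q=camera("side")
for n in("knob_grip","knob_bar"):
  for c in(p,q): print(n,[(np.round(d["xyz"],4),round(d["confidence"],2)) for d in spot_in(c,n)[:1]])
np.save("jig.npy",j)
for x in(-.125,-.24,-.30,-.34): print(x,body(j,[[x,0,.0457]]),rel(body(j,[[x,0,.0457]])[0],j[2]+np.pi/2))
```

```text
[ 0.49305452 -0.22092639 -1.4444746   0.09979806] -82.7622983187576 [[2.3, -0.3], [0.8, 0.3], [-0.1, 0.4], [0.1, 0.1], [-0.1, 0.4], [-0.5, -0.3], [0.1, -0.3], [-0.3, -0.1], [-0.3, -0.0], [-0.1, -0.1]]
knob_grip [(array([ 0.4956, -0.2138,  0.1251]), 0.45)]
knob_grip [(array([ 0.4962, -0.2214,  0.1289]), 0.56)]
knob_bar [(array([ 0.4918, -0.2177,  0.1204]), 0.54)]
knob_bar [(array([ 0.4943, -0.2257,  0.1296]), 0.36)]
-0.125 [[ 0.47730627 -0.09692238  0.0457    ]] (array([ 2.180e-02,  4.038e-01, -1.000e-04]), array([-1.000e-04, -2.300e-03, -3.064e-01]))
-0.24 [[0.46281787 0.0171613  0.0457    ]] (array([-1.280e-02,  2.941e-01, -2.000e-04]), array([-1.000e-04, -2.300e-03, -3.064e-01]))
-0.3 [[0.45525871 0.07668322 0.0457    ]] (array([-3.090e-02,  2.369e-01, -2.000e-04]), array([-1.000e-04, -2.300e-03, -3.064e-01]))
-0.34 [[0.45021927 0.1163645  0.0457    ]] (array([-0.043 ,  0.1988, -0.0002]), array([-1.000e-04, -2.300e-03, -3.064e-01]))
```

```bash
python3 -m jog '[-0.004,0.02,-0.003,0,0,-0.03,1, -0.008,0.04,-0.003,0,0,-0.06,1, -0.012,0.06,-0.003,0,0,-0.09,1, -0.016,0.08,-0.003,0,0,-0.12,1, -0.02,0.1,-0.003,0,0,-0.15,1, -0.024,0.12,-0.003,0,0,-0.18,1, -0.028,0.14,-0.003,0,0,-0.21,1, -0.032,0.16,-0.003,0,0,-0.245,1, -0.036,0.18,-0.003,0,0,-0.28,1, -0.041,0.196,-0.003,0,0,-0.308,1, -0.041,0.196,-0.003,0,0,-0.308,1, -0.041,0.196,-0.003,0,0,-0.308,1]'
python3 - <<'E'
from h import *
j=np.load("jig.npy");print(get_obs()["wrist_force"],get_obs()["opening"])
print(rel(body(j,[[-.34,0,.0457]])[0],j[2]+np.pi/2))
p=camera("top");q=camera("side")
T=[[-.135,.083,.008],[-.135,-.083,.008],[.075,-.083,.008],[.075,.083,.008]]
s=np.r_[body(j,[[-.215,0,0]])[0][:2],j[2]];print(proj(p,body(s,T)).round(1).tolist(),proj(q,body(s,T)).round(1).tolist())
f=np.hstack([cv2.resize(p["frame"][180:280,250:350],(400,400),interpolation=2),cv2.resize(q["frame"][170:290,240:360],(400,400),interpolation=2)])
cv2.imwrite("pics/c3.png",f[:,:,::-1])
E
```

```text
time_s: 6.25
eef_pos: [0.452, 0.1191, 0.0469]
eef_rot: [-0.0, 0.998, 0.063, 0.0]
wrist_force: [-0.3, -1.2, -3.0]
opening: 0.141
grasp_force: 63.1
[-0.28495066 -1.22687513 -3.00922421] 0.14123488996484115
(array([-0.0021,  0.0025,  0.0012]), array([-0.0002, -0.0006,  0.0006]))
[[255.4, 216.4], [260.8, 263.2], [320.1, 256.1], [314.2, 209.4]] [[256.5, 252.2], [312.7, 264.8], [326.0, 210.1], [274.4, 199.6]]
```

View pics/c3.png

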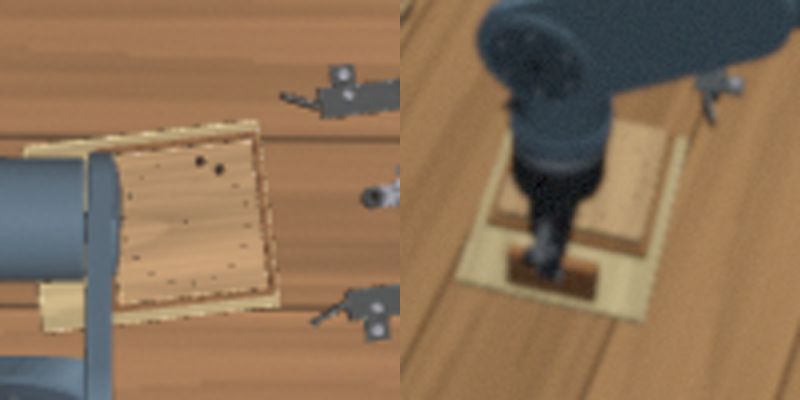

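The tray front corners, top crop (260,121) and (280,303), match the prediction to about 0.5 px and lie centred between the guides. I push in along tool +y.

```bash
python3 -m jog '[0,0.015,0,0,0,0,1, 0,0.03,0,0,0,0,1, 0,0.045,0,0,0,0,1, 0,0.06,0,0,0,0,1, 0,0.07,0,0,0,0,1, 0,0.08,0,0,0,0,1, 0,0.09,0,0,0,0,1, 0,0.1,0,0,0,0,1, 0,0.1,0,0,0,0,1]'
python3 - <<'E'
from h import *
j=np.load("jig.npy");print(get_obs()["wrist_force"],get_obs()["torque"])
print(rel(body(j,[[-.24,0,.0457]])[0],j[2]+np.pi/2))
p=camera("top");q=camera("side")
f=np.hstack([cv2.resize(p["frame"][180:280,270:370],(400,400),interpolation=2),cv2.resize(q["frame"][130:250,250:370],(400,400),interpolation=2)])
cv2.imwrite("pics/c4.png",f[:,:,::-1])
E
```

```text
time_s: 7.48
eef_pos: [0.4646, 0.0187, 0.0467]
eef_rot: [0.0, 0.998, 0.063, 0.0]
wrist_force: [0.0, -1.4, -3.1]
opening: 0.144
grasp_force: 63.1
[ 0.01903159 -1.37725441 -3.10922731] [ 0.01405151 -0.05401834  0.0193104 ]
(array([-0.002 ,  0.0013,  0.001 ]), array([ 0.0006, -0.0003,  0.0007]))
```

View pics/c4.png

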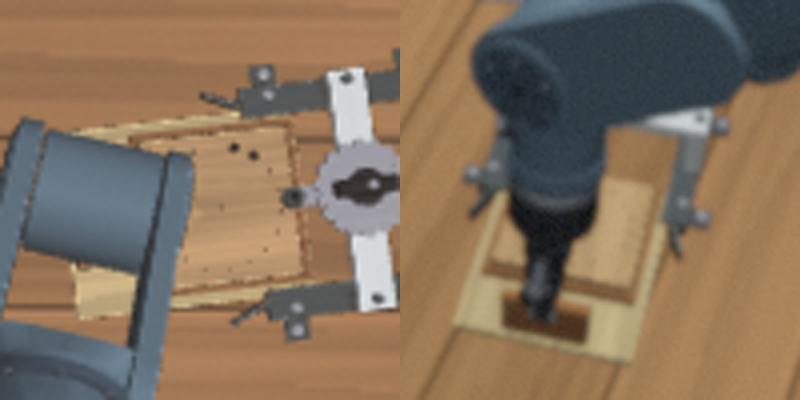

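The tray has entered the slot centred with no side force. On towards home.

```bash
python3 -m jog '[0,0.012,0.001,0,0,0,1, 0,0.024,0.001,0,0,0,1, 0,0.036,0.001,0,0,0,1, 0,0.048,0.001,0,0,0,1, 0,0.06,0.001,0,0,0,1, 0,0.072,0.001,0,0,0,1, 0,0.084,0.001,0,0,0,1, 0,0.094,0.001,0,0,0,1, 0,0.102,0.001,0,0,0,1, 0,0.108,0.001,0,0,0,1, 0,0.112,0.001,0,0,0,1, 0,0.112,0.001,0,0,0,1]'
python3 - <<'E'
from h import *
j=np.load("jig.npy");print(get_obs()["wrist_force"],get_obs()["torque"])
print(rel(body(j,[[-.125,0,.0457]])[0],j[2]+np.pi/2))
E
```

```text
time_s: 9.07
eef_pos: [0.4788, -0.092, 0.0457]
eef_rot: [0.0, 0.998, 0.064, 0.0]
wrist_force: [-0.1, -0.5, -3.2]
opening: 0.144
grasp_force: 63.1
[-0.10454663 -0.47182317 -3.24536185] [-0.18252437 -0.09323273 -0.02522527]
(array([-0.0021,  0.0046,  0.    ]), array([ 0.0009, -0.0002,  0.0015]))
```

```bash
python3 -m jog '[0,0.003,0,0,0,0,1, 0,0.005,0,0,0,0,1, 0,0.007,0,0,0,0,1, 0,0.009,0,0,0,0,1, 0,0.011,0,0,0,0,1, 0,0.011,0,0,0,0,1]'
python3 - <<'E'
from h import *
j=np.load("jig.npy");print(get_obs()["wrist_force"],get_obs()["torque"])
print(rel(body(j,[[-.125,0,.0457]])[0],j[2]+np.pi/2))
E
```

```text
time_s: 9.82
eef_pos: [0.4783, -0.096, 0.0456]
eef_rot: [-0.005, 0.998, 0.064, -0.002]
wrist_force: [-4.0, 28.9, 16.6]
opening: 0.144
grasp_force: 65.5
[-4.04040399 28.91707881 16.5828078 ] [4.77577097 0.39510098 0.15497611]
(array([-0.0011,  0.0008, -0.0001]), array([-0.0112,  0.0028,  0.0014]))
```

The tray stopped at the fitted home position with 29 N on the stop. I relax, release and lift.

```bash
python3 -m jog '[0,-0.005,0,0,0,0,1, 0,-0.006,0,0,0,0,1, 0,-0.006,0,0,0,0,0.5, 0,-0.006,0,0,0,0,0.5, 0,-0.006,0,0,0,0,0.5, 0,-0.006,-0.03,0,0,0,0.5, 0,-0.006,-0.08,0,0,0,0.5, 0,-0.006,-0.14,0,0,0,0.5, 0,-0.04,-0.14,0,0,0,0.5, 0,-0.08,-0.14,0,0,0,0.5, 0,-0.08,-0.14,0,0,0,0.5]'
python3 - <<'E'
from h import *
j=np.load("jig.npy");print(get_obs()["wrist_force"],get_obs()["q"])
for d in(0,np.pi): print(rel(body(j,[[0,0,.116]])[0],j[2]+d))
p=camera("top");q=camera("side")
T=[[-.135,.083,.008],[-.135,-.083,.008],[-.125,.04,.056],[-.125,-.04,.056]]
print(proj(p,body(j,T)).round(1).tolist(),proj(q,body(j,T)).round(1).tolist())
for c in(p,q):print(spot_in(c,"tray_handle")[:2])
f=np.hstack([cv2.resize(p["frame"][180:280,300:400],(400,400),interpolation=2),cv2.resize(q["frame"][130:250,250:370],(400,400),interpolation=2)])
cv2.imwrite("pics/c5.png",f[:,:,::-1])
E
```

```text
time_s: 11.2
eef_pos: [0.4694, -0.0214, 0.1858]
eef_rot: [-0.0, 0.998, 0.065, 0.0]
wrist_force: [0.3, -1.4, 0.6]
opening: 0.502
grasp_force: 0.0
[ 0.28409578 -1.35561315  0.57107191] [-2.99126337e-01 -5.12866535e-03  1.91386979e+00  3.00779820e-04
  1.23260162e+00  1.14116827e+00]
(array([-0.0025,  0.2009,  0.0698]), array([-4.0000e-04, -1.0000e-04,  1.5749e+00]))
(array([-0.0025,  0.2009,  0.0698]), array([ 1.0000e-04, -4.0000e-04, -1.5667e+00]))
[[315.6, 209.3], [321.5, 255.9], [321.3, 219.9], [324.3, 243.0]] [[274.8, 198.5], [326.3, 209.0], [289.4, 188.6], [314.7, 193.7]]
[{'xyz': [0.4522, -0.1755, 0.0085], 'confidence': 0.71}]
[{'xyz': [0.7518, 0.1209, 0.0722], 'confidence': 0.69}, {'xyz': [0.4753, -0.0992, 0.0114], 'confidence': 0.66}]
```

View pics/c5.png

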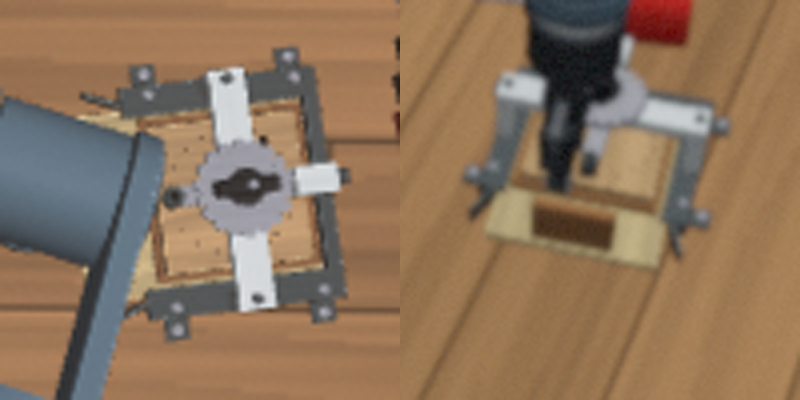

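Run:
```python
from h import *
j=np.load("jig.npy")
p=camera("top")
print(proj(p,body(j,[[.075,.06,.008],[.075,-.06,.008],[.075,.06,.018],[.075,-.06,.018]])).round(1).tolist())
cv2.imwrite("pics/c6.png",cv2.resize(p["frame"][195:260,355:390],(420,780)[::1],interpolation=2)[:600,:,::-1])
```

```text
[[375.0, 208.7], [379.7, 242.3], [375.6, 208.4], [380.4, 242.2]]
```

View pics/c6.png

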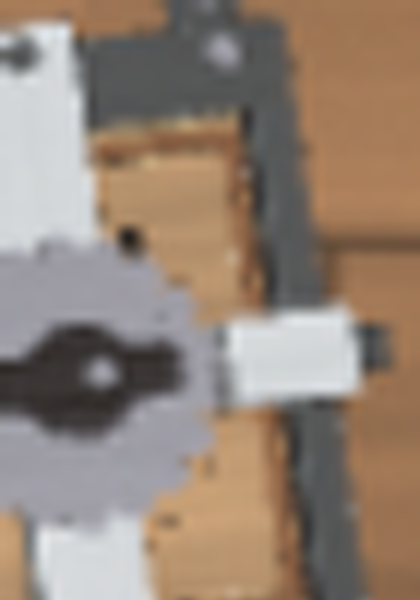

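The batten butts against the back bar with no gap (crop x≈250–290), so the tray is home and the knob is still parked. On to the knob.

```bash
python3 -m jog '[0,0.03,0,0,0,-0.18,0.4, 0,0.06,0,0,0,-0.36,0.4, 0,0.09,0,0,0,-0.54,0.4, 0,0.12,0,0,0,-0.72,0.4, 0,0.15,0,0,0,-0.9,0.4, -0.002,0.18,0,0,0,-1.08,0.4, -0.0025,0.201,0,0,0,-1.26,0.4, -0.0025,0.201,0,0,0,-1.44,0.4, -0.0025,0.201,0,0,0,-1.567,0.4, -0.0025,0.201,0,0,0,-1.567,0.4, -0.0025,0.201,0.015,0,0,-1.567,0.4, -0.0025,0.201,0.015,0,0,-1.567,0.4]'
python3 - <<'E'
from h import *
j=np.load("jig.npy");o=get_obs();print(o["wrist_force"],o["torque"],o["q"],o["opening"])
print(rel(body(j,[[0,0,.116]])[0],j[2]+np.pi))
q=camera("side")
print(proj(q,body(j,[[0,0,.125],[.026,0,.125],[-.026,0,.125]])).round(1).tolist())
cv2.imwrite("pics/c7.png",cv2.resize(q["frame"][110:200,260:370],(660,540),interpolation=2)[:,:,::-1])
E
```

```text
time_s: 12.95
eef_pos: [0.4918, -0.2221, 0.1687]
eef_rot: [-0.002, 0.663, 0.749, -0.0]
wrist_force: [-0.6, 0.1, 0.7]
opening: 0.601
grasp_force: 0.0
[-0.5558735   0.07530278  0.66603732] [ 0.01357971 -0.02610281 -0.01489919] [-6.44150884e-01  1.75688800e-01  1.75607448e+00 -1.84488405e-05
  1.21339983e+00 -7.66591178e-01] 0.6005016857617017
(array([0.0008, 0.0015, 0.0527]), array([-0.0026, -0.0025, -0.0039]))
[[311.8, 147.9], [313.4, 142.5], [310.1, 153.4]]
```

View pics/c7.png

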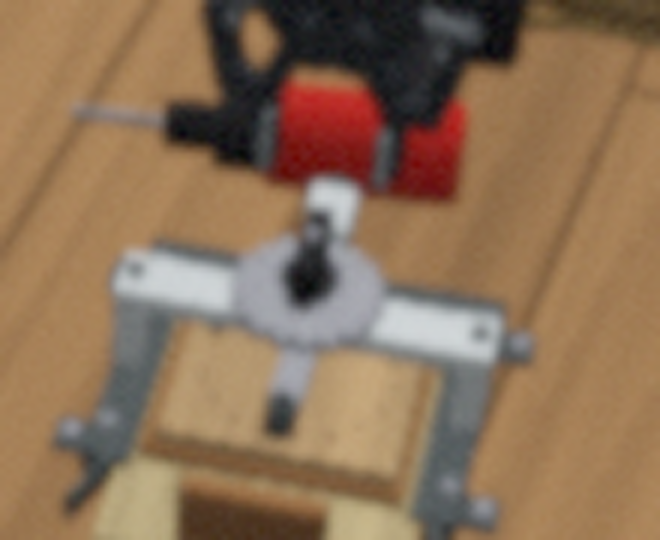

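The knob bar at crop (312,258) is parked, with the arm towards the open end and the tray in place below. I descend and grip.

```bash
python3 -m jog '[0.001,0.0015,0.02,0,0,-0.003,0.4, 0.001,0.0015,0.04,0,0,-0.003,0.4, 0.001,0.0015,0.051,0,0,-0.003,0.4, 0.001,0.0015,0.051,0,0,-0.003,0.4, 0.001,0.0015,0.051,0,0,-0.003,0.7, 0.001,0.0015,0.051,0,0,-0.003,1, 0.001,0.0015,0.051,0,0,-0.003,1, 0.001,0.0015,0.051,0,0,-0.003,1]'
python3 - <<'E'
from h import *
j=np.load("jig.npy");o=get_obs();print(o["wrist_force"],o["torque"],o["q"],o["opening"])
print(rel(body(j,[[0,0,.116]])[0],j[2]+np.pi))
E
```

```text
time_s: 14.0
eef_pos: [0.4936, -0.2222, 0.1208]
eef_rot: [-0.0, 0.661, 0.751, -0.001]
wrist_force: [-6.7, -0.6, 7.4]
opening: 0.144
grasp_force: 59.1
[-6.70377957 -0.645593    7.35774104] [-0.11680317  1.09810603 -0.04091354] [-0.64121706  0.24090142  1.7865652  -0.00198154  1.11463148 -0.76758046] 0.1440434516992434
(array([ 0.0013, -0.0004,  0.0048]), array([-0.0016,  0.0009,  0.0009]))
```

```bash
python3 -m jog '[0,-0.0015,-0.003,0,0,0.06,1, 0,-0.0015,-0.003,0,0,0.12,1, 0,-0.0015,-0.003,0,0,0.18,1, 0,-0.0015,-0.003,0,0,0.24,1, 0,-0.0015,-0.003,0,0,0.3,1, 0,-0.0015,-0.003,0,0,0.349,1, 0,-0.0015,-0.003,0,0,0.349,1, 0,-0.0015,-0.003,0,0,0.349,1]'
python3 - <<'E'
from h import *
j=np.load("jig.npy");o=get_obs();print(o["wrist_force"],o["torque"],o["opening"])
print(rel(body(j,[[0,0,.116]])[0],j[2]+np.pi))
E
```

```text
time_s: 15.0
eef_pos: [0.4926, -0.2221, 0.121]
eef_rot: [0.0, 0.781, 0.624, -0.0]
wrist_force: [7.0, -5.7, -16.3]
opening: 0.138
grasp_force: 61.1
[  7.0064566   -5.65674031 -16.25387413] [-0.87743228 -0.89258723 -0.08164728] 0.13822973123221935
(array([0.0012, 0.0002, 0.005 ]), array([ 0.    ,  0.0004, -0.3488]))
```

First click done: turned 0.350 rad. On to the second.

```bash
python3 -m jog '[0,0.0005,0.002,0,0,0.06,1, 0,0.0005,0.002,0,0,0.12,1, 0,0.0005,0.002,0,0,0.18,1, 0,0.0005,0.002,0,0,0.24,1, 0,0.0005,0.002,0,0,0.3,1, 0,0.0005,0.002,0,0,0.349,1, 0,0.0005,0.002,0,0,0.349,1, 0,0.0005,0.002,0,0,0.349,1]'
python3 - <<'E'
from h import *
j=np.load("jig.npy");o=get_obs();print(o["wrist_force"],o["torque"],o["opening"])
print(rel(body(j,[[0,0,.116]])[0],j[2]+np.pi))
E
```

```text
time_s: 16.0
eef_pos: [0.492, -0.2218, 0.1209]
eef_rot: [-0.001, 0.878, 0.479, -0.001]
wrist_force: [-6.3, -0.1, 2.4]
opening: 0.137
grasp_force: 63.4
[-6.30143987 -0.13240058  2.39345163] [ 0.02195975  0.93949129 -0.01213895] 0.1371576717603229
(array([0.0013, 0.0004, 0.0049]), array([-2.900e-03,  3.000e-04, -6.972e-01]))
```

Second click: turned 0.698 in all. Now the third.

```bash
python3 -m jog '[0,0,0,0,0,0.06,1, 0,0,0,0,0,0.12,1, 0,0,0,0,0,0.18,1, 0,0,0,0,0,0.24,1, 0,0,0,0,0,0.3,1, 0,0,0,0,0,0.349,1, 0,0,0,0,0,0.349,1, 0,0,0,0,0,0.349,1, 0,0,0,0,0,0.349,1]'
python3 - <<'E'
from h import *
j=np.load("jig.npy");o=get_obs();print(o["wrist_force"],o["torque"],o["opening"],o["dq"])
print(rel(body(j,[[0,0,.116]])[0],j[2]+np.pi))
p=camera("top");q=camera("side")
c,s=np.cos(1.047),-np.sin(1.047)
for k in(2,3,4):
  a=np.radians(20*k);print(k,proj(p,body(j,[[-.054*np.cos(a),.054*np.sin(a),.052]])),proj(q,body(j,[[-.054*np.cos(a),.054*np.sin(a),.052]])))
f=np.hstack([cv2.resize(p["frame"][180:280,300:400],(400,400),interpolation=2),cv2.resize(q["frame"][110:230,250:370],(400,400),interpolation=2)])
cv2.imwrite("pics/c8.png",f[:,:,::-1])
E
```

```text
time_s: 17.12
eef_pos: [0.4915, -0.2213, 0.1208]
eef_rot: [-0.001, 0.947, 0.32, -0.002]
wrist_force: [-8.0, 1.3, 5.2]
opening: 0.143
grasp_force: 63.8
[-8.04163501  1.28419659  5.16591348] [0.28263699 1.42007547 0.02410309] 0.14252864581954516 [-0.00060047  0.00047066 -0.00070544  0.00217458  0.00265675  0.00032829]
(array([0.0015, 0.0007, 0.0048]), array([-4.6000e-03,  4.0000e-04, -1.0461e+00]))
2 [[345.43276829 218.61768772]] [[296.83434978 171.26607198]]
3 [[349.09617992 214.6681284 ]] [[294.16651121 167.49893641]]
4 [[353.90660157 212.23016948]] [[293.44462889 163.42834857]]
```

View pics/c8.png

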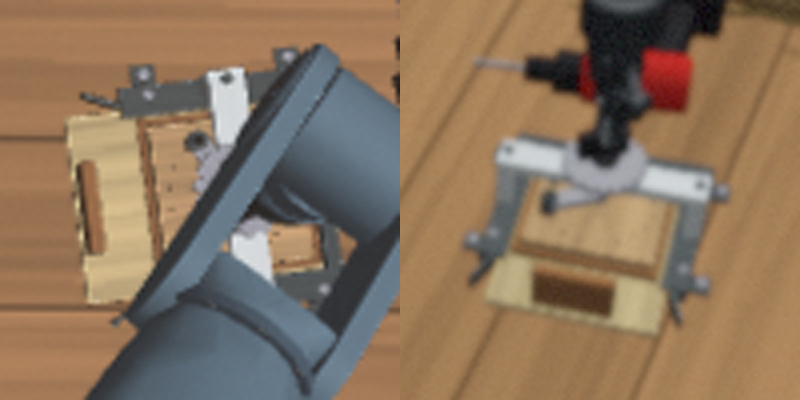

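The bush at top crop (197,142), i.e. pixel (349,215), matches the third stop at (349.1,214.7). The tray's rear corners match home, or slightly deeper. Measured turn is 1.047 rad and the arm is still.

```bash
python3 -c "
from bench import *
print(hand_in())"
```

```text
the job is handed in; nothing more can be done
None
```

I slid the tray fully home with the bush arm still parked, then turned the knob three clicks clockwise to its third stop (1.047 rad); it is gripped and still there, and the job was handed in at about 17 s.

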